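Tip the plinth block over the board's edge, socket up

TASK

Slide the tall square pine block with the bored socket across the table until it stands upright and square against the near edge of the plywood board, then tip it over that edge so that it lies flat and squarely on the board with the socket facing up, ready for its glass stone. Leave the round billet standing where it is.

Things in the scene. Friction and masses are not known exactly. Their poses are not given: they have to be found in the camera images.
- plinth_mid (a point): Centre of the loose pine block: 55 x 55 mm, 100 mm tall, standing on the table, 0.11-0.23 kg. z points up its length; x from the face with the socket (round blind hole, 26 mm wide, 6 mm deep, mid-face) to the plain face. It starts 30-60 mm short of the edge, plain face towards the edge within 8 degrees, socket towards the robot. Pushed near its foot it slides upright; pushed high it topples.
- edge (a point): Middle of the top of the near edge of the plywood board, fixed flat on the table as a fence: 18 mm thick, 360 mm along the edge (y), 160 mm deep. x points level from the edge across the board, away from the robot; z up. The edge face is upright, from the table up to 18 mm. A block tipped over it lies on the board with its foot overhanging by about 18 mm.
- billet_mid (a point): Centre of a loose round pine billet, 55 mm in diameter, 100 mm tall, standing on the table before the board about 150 mm to one side of the square block. To be left alone.
There are look-alikes about, which are no part of the job. Leave any orange look-alike of the part that bears plinth_mid alone.

How it is judged:
By the outcome, as a careful person would: the job done as asked, in the order asked, and still so for the second after the job is handed in, with the robot touching nothing.
It also fails if it takes over 35 s, if anything falls off the work surface, if the arm or the gripper's body presses on something with over 40 N, if the wrist force passes 120 N, or if a joint passes its speed limit or range.

ROBOT

A 6-joint arm with a two-finger parallel gripper is mounted at the origin on the work surface. World frame = base frame: x ahead of the robot, y to its left, z up, the work surface at z = 0. Lengths are in m, angles in rad, forces in N, time in s.
With the tool pointing down it reaches from about 0.25 to 0.775 m from the base axis. Payload 4 kg.
Tool frame: the origin (TCP) lies midway between the tips of the shut fingers; the grasp point (between the pads) lies 19 mm behind it; z points along the fingers, y is the line along which they close (so a half turn about z gives the same grasp; the last joint's range is limited). The gripper opens to 94 mm and grips with 3 to 60 N. Pads are 16 mm wide; open, the fingers measure 119 mm over their backs; the gripper's body (75 mm by 177 mm) begins 78 mm behind the grasp point.
Start: joints at [1.066, 0.087, 1.371, -0, 1.684, -0.103], TCP at [0.215, 0.506, 0.206] pointing down, gripper open.
Joint ranges: [-3.1, 3.1], [-0.76, 2.03], [0.27, 2.55], [-1.08, 4.22], [0.17, 2.65], [-2.57, 2.57]. Speed limits (rad/s): [2.79, 2.79, 3.14, 3.14, 3.14, 3.14].

INTERFACE

Orientations are given as [roll, pitch, yaw] about the fixed x, y, z axes, in that order (R = Rz(yaw) Ry(pitch) Rx(roll)).
In Python, from bench import get_obs, snapshot, close_job gives the robot as it stands. The module is installed in compiled form; this text tells all that it offers.
- The arm moves only by the tool drive_tool, never from a script. Its argument "commands" is a list of rows, each a list of 6 numbers: the shift along the tool's x, y, z in units of 0.04 m (1.0 is 0.04 m), then the turn, a rotation vector about the tool's x, y, z in units of 0.1 rad (1.0 is 0.1 rad). In form: [[dx, dy, dz, wx, wy, wz], ...]. A call has 1 to 20 rows; each row shifts and turns the commanded pose from where the row before left it, along the tool's axes as they then stand; what a row does not reach is not made up. A row lasts 1/8 s, in which the tool goes at most 62.5 mm and 10.7 degrees, less where a joint would pass 70% of its speed; a pose out of reach is approached as far as the arm can. A call with a number of a shift or a turn outside -1 to 1 is refused whole. A call with a gripper value outside its range is refused whole. "gripper" is the closure, from 0 (fully open) to 1 (shut), set as the call begins (left out, the last holds). The fingers move at their own pace and stop on an object; the grip force is fixed at half the most. Time passes only in rows, so rows that do not move let the fingers close. It gives the time, the measured TCP pose, the force, the opening and the grip force at its end, in the units of the state.
- get_obs(): the state, without advancing time (a new reading comes with each control period).
- snapshot(name): name is "side" or "top"; returns a dict with "image" (384x512x3 uint8, blue, green, red), "range_z" (384x512 float32, m along the optical axis (not along the pixel's ray), 0 where there is no reading), "fx", "fy", "cx", "cy" (pixels), "rvec" (rotation vector, rad) and "tvec" (3), from world to camera coordinates, as OpenCV has them. Camera axes: x right, y down, z forward; pixel columns grow to the right and rows downward; lengths in m; the calibration is good to about 2 mm. A picture is of the moment at which its call begins.
- close_job(): hands the job in; it is judged then, once.
The state is a dict: "time": time; "joint_positions": joint angles; "qvel": joint speeds; "joint_torque": joint torques, N m; "tool_pos": TCP position; "ee_rot": TCP orientation; "wrist_force": force on the tool from outside, world axes, zero at the start; "wrist_torque": the same for the moment, N m; "width": finger opening in m; "finger_force": force on a finger pad.
Only numpy, scipy, OpenCV 4.12 (cv2) and the standard library are available. Lean on these libraries where they do the work, as an engineer would, in place of code of your own. Each camera call takes 0.05 s, during which the arm holds its last target. There are 200 camera calls.

## Working session

There is one attempt and no reset: what is moved stays moved. The work goes in short steps, Python scripts to look and compute and a tool call to move; the robot and the scene stay as the last step left them, time stands still between calls to the robot, and variables do not carry over. Pictures are saved under pics/ and viewed, at most 10 in all, crops included, and the job is handed in when it is done.

Besides the shell and the picture viewer there is one more tool, called after ">>>" as a command line: name --pt "numbers of a row" for each row, then --argument value for the rest. drive_tool: Moves the arm, as the interface text tells. Its arguments: {"type":"object","properties":{"commands":{"type":"array"},"gripper":{"type":"number"}},"required":["commands"]}

```bash
mkdir -p pics; cat > h.py <<'E'
import numpy as np, cv2
from bench import get_obs, snapshot, close_job
def world(s):
    R=cv2.Rodrigues(np.array(s["rvec"],float))[0]; t=np.array(s["tvec"],float).ravel()
    z=s["range_z"].astype(float); v,u=np.mgrid[:384,:512]
    P=np.stack([(u-s["cx"])/s["fx"]*z,(v-s["cy"])/s["fy"]*z,z],-1)
    W=(P-t)@R; W[z==0]=np.nan
    return W
E
python3 - <<'E'
from h import *
for n in("top","side"):
    s=snapshot(n); cv2.imwrite(f"pics/{n}0.png",s["image"]); np.savez(f"{n}0.npz",W=world(s),im=s["image"])
    R=cv2.Rodrigues(np.array(s["rvec"],float))[0]; print(n,-R.T@np.array(s["tvec"]).ravel(), R.round(2).tolist(), s["fx"])
print(get_obs())
E
```

```text
top [0.43280202 0.01342121 0.77616744] [[-0.0, -1.0, 0.03], [-1.0, 0.0, -0.07], [0.07, -0.03, -1.0]] 422.6917422403303
side [0.34171444 0.64861962 0.53527898] [[-0.97, -0.24, 0.0], [-0.14, 0.55, -0.82], [0.2, -0.8, -0.57]] 426.49726478347327
{'time': 0.1, 'joint_positions': array([ 1.06587814e+00,  8.79003180e-02,  1.37205824e+00, -8.36370967e-06,
        1.68360088e+00, -1.03096735e-01]), 'qvel': array([-6.22051442e-04, -1.96607670e-04, -2.93749533e-03, -8.89927931e-04,
        8.98309862e-05, -1.10529788e-03]), 'joint_torque': array([ 1.74756176e-03, -3.41253233e+01, -3.03300619e+01,  7.20267138e-02,
        3.04886070e-02, -9.27455471e-05]), 'tool_pos': array([0.2148747 , 0.50576869, 0.20443348]), 'ee_rot': array([-3.13963546e+00, -1.94141846e-04,  2.73977008e+00]), 'wrist_force': array([ 0.1269301 ,  0.05803341, -0.29461829]), 'wrist_torque': array([ 0.02066442, -0.0229298 , -0.03036869]), 'finger_force': 0.0, 'width': 0.09400662219534232}
```

View pics/top0.png

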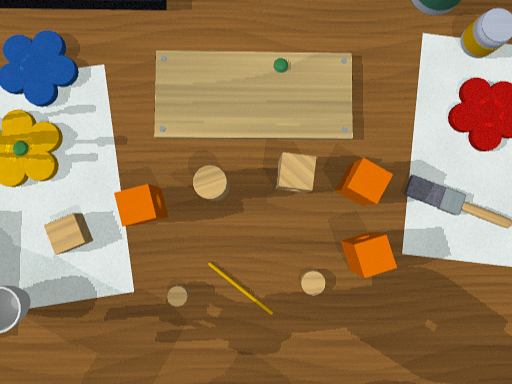

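View pics/side0.png

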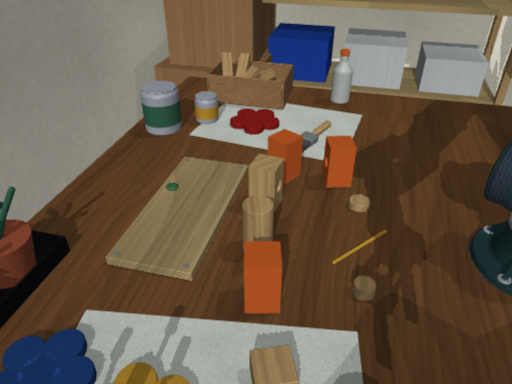

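The square pine block is at top (297,172) and the billet at (210,182). The other pine block, at (68,233) on the paper, is not before the board. The orange ones at (367,181), (369,255) and (139,204) are look-alikes. The green stone is far back on the board at (281,65). I'll measure these and confirm in a crop.

```bash
python3 - <<'E'
from h import *
d=np.load("top0.npz");W=d["W"];im=d["im"]
def rect(name,r0,r1,c0,c1,z0,z1):
    S=W[r0:r1,c0:c1].reshape(-1,3); m=(S[:,2]>z0)&(S[:,2]<z1); S=S[m]
    r=cv2.minAreaRect((S[:,:2]*1000).astype(np.float32)); print(name,len(S),np.median(S[:,2]).round(4),np.array(r[0]).round(1),np.array(r[1]).round(1),round(r[2],2)); return S
b=rect("block",140,205,265,330,.085,.12)
rect("billet",155,210,180,240,.085,.12)
rect("board",40,145,140,365,.012,.022)
rect("orange",145,215,335,400,.085,.12)
rect("paperblk",200,265,35,100,.02,.12)
rect("stone",55,75,270,292,.0225,.1)
# board near edge line
for c in (170,220,250,300,340):
    col=W[100:160,c]; k=np.where(col[:,2]>.012)[0]; k=k[k<42] ; print(c,col[k.max()].round(4),col[k.max()+1].round(4))
s=np.load("side0.npz");I=s["im"]
a=cv2.resize(I[130:260,210:380],(800,600)[:2] and (680,520),interpolation=cv2.INTER_CUBIC)
cv2.imwrite("pics/crop1.png",a)
V=s["W"][150:215,245:290].reshape(-1,3)
E
```

```text
block 1198 0.101 [502.4 -63.5] [55.2 55.6] 82.68
billet 930 0.1009 [484.8  77. ] [54.1 53.1] 45.19
board 16611 0.0192 [651.3   4.9] [360.7 160.6] 89.76
orange 1250 0.101 [ 486.7 -181.2] [56.  55.9] 60.22
paperblk 1207 0.0404 [401.5 329.2] [55.6 56.1] 23.22
stone 154 0.0263 [706.4 -47.9] [24.6 32.8] 28.13
170 [0.5725 0.1562 0.0178] [0.5722 0.1577 0.0097]
220 [0.5719 0.066  0.0227] [0.5722 0.0668 0.0108]
250 [0.5718 0.0121 0.0141] [0.5713 0.0121 0.0063]
300 [ 0.5717 -0.079   0.0159] [ 0.5711 -0.0798  0.0093]
340 [ 0.5706 -0.153   0.0127] [ 5.710e-01 -1.557e-01  3.000e-04]
```

View pics/crop1.png

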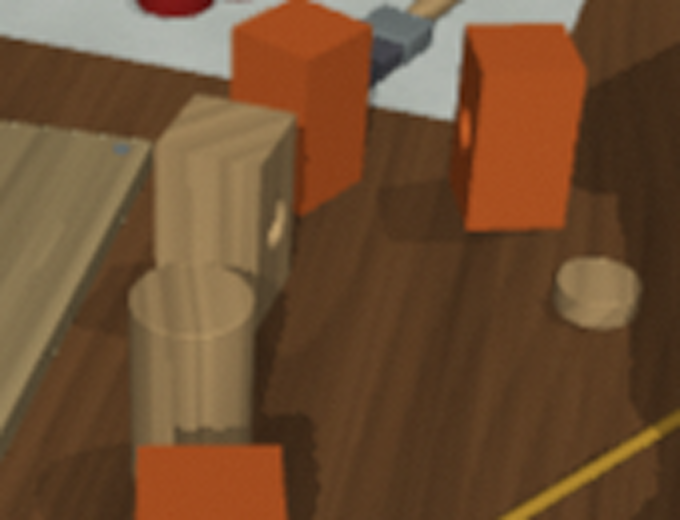

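The crop confirms it: the pine block has its socket towards the robot at crop (278,222). In world coordinates:

| Item | Position (mm) | Yaw |
|---|---|---|
| Block centre | (502, -63.5) | -7.3° |
| Near edge of board | x ≈ 570.8 | -0.24° |
| Orange look-alike | y = -181 | not needed |

My plan is to push low with the two parted fingers, which squares the block against the edge. Then I'll push high to tip it.

>>> drive_tool --pt "0 0 0 0 0 -1" --pt "0 0 0 0 0 -1" --pt "0 0 0 0 0 -1" --pt "0 0 0 0 0 -0.98" --pt "-0.36 -0.95 0 0 0 0" --pt "-0.36 -0.95 0 0 0 0" --pt "-0.36 -0.95 0 0 0 0" --pt "-0.36 -0.95 0 0 0 0" --pt "-0.36 -0.95 0 0 0 0" --pt "-0.36 -0.95 0 0 0 0" --pt "-0.36 -0.95 0 0 0 0" --pt "-0.36 -0.95 0 0 0 0" --pt "-0.36 -0.95 0 0 0 0" --pt "-0.36 -0.95 0 0 0 0" --pt "-0.36 -0.95 0 0 0 0" --pt "-0.36 -0.95 0 0 0 0" --pt "-0.36 -0.95 0 0 0 0" --pt "-0.36 -0.95 0 0 0 0" --pt "-0.36 -0.95 0 0 0 0" --pt "0 0 0 0 -0.8 0" --gripper 0.73

```text
time: 2.6
tool_pos: [0.4299, -0.0668, 0.2037]
ee_rot: [3.141, 0.078, 3.134]
wrist_force: [-0.9, 0.7, -0.1]
width: 0.0253
finger_force: 0.0
```

>>> drive_tool --pt "0.075 0.02 0.96 0 0 0" --pt "0.075 0.02 0.96 0 0 0" --pt "0.075 0.02 0.96 0 0 0" --pt "0.075 0.02 0.96 0 0 0" --pt "0.06 0 0.9 0 0 0" --pt "0 0 0 0 0 0" --pt "0 0 0 0 0 0"

```text
time: 3.48
tool_pos: [0.4306, -0.0616, 0.0165]
ee_rot: [-3.141, 0.082, 3.138]
wrist_force: [-0.2, -0.3, -0.0]
width: 0.0255
finger_force: 0.0
```

>>> drive_tool --pt "-0.25 -0.03 0.07 0 0 0" --pt "-0.25 0 0.04 0 0 0" --pt "-0.25 0 0.02 0 0 0" --pt "-0.2 0 0.016 0 0 0" --pt "-0.2 0 0.016 0 0 0" --pt "-0.2 0 0.016 0 0 0" --pt "-0.2 0 0.016 0 0 0"

```text
time: 4.35
tool_pos: [0.4925, -0.0627, 0.0124]
ee_rot: [3.141, 0.08, 3.138]
wrist_force: [-1.7, -0.1, 1.0]
width: 0.0254
finger_force: 1.1
```

```bash
cat >> h.py <<'E'
def blk(r0=85,r1=205,c0=262,c1=335,z0=.09,z1=.112,name="top"):
    s=snapshot(name);W=world(s);S=W[r0:r1,c0:c1].reshape(-1,3);S=S[(S[:,2]>z0)&(S[:,2]<z1)]
    r=cv2.minAreaRect((S[:,:2]*1000).astype(np.float32)); print(len(S),np.array(r).tolist() if 0 else r,np.median(S,0).round(4),S[:,:2].min(0),S[:,:2].max(0)); return s,W
E
python3 - <<'E'
from h import *
s,W=blk(); cv2.imwrite("pics/t1.png",cv2.resize(s["image"][60:240,160:400],(720,540)))
o=get_obs();print(o["tool_pos"],o["wrist_force"])
E
```

```text
return _methods._mean(a, axis=axis, dtype=dtype,
  ret = um.true_divide(
Traceback (most recent call last):
  File "h.py", line 11, in blk
    r=cv2.minAreaRect((S[:,:2]*1000).astype(np.float32)); print(len(S),np.array(r).tolist() if 0 else r,np.median(S,0).round(4),S[:,:2].min(0),S[:,:2].max(0)); return s,W
                                                                                                                                ~~~~~~~~~~~^^^
ValueError: zero-size array to reduction operation minimum which has no identity
```

```bash
python3 - <<'E'
from h import *
s=snapshot("side");W=world(s);cv2.imwrite("pics/s1.png",cv2.resize(s["image"][80:290,130:410],(800,600)))
S=W[130:200,235:300].reshape(-1,3);S=S[(S[:,2]>.096)&(S[:,2]<.106)&(S[:,1]<0)&(S[:,1]>-.11)]
print(len(S), cv2.minAreaRect((S[:,:2]*1000).astype(np.float32)) if len(S) else 0)
E
```

```text
145 ((548.9971923828125, -60.5115852355957), (22.612594604492188, 60.340755462646484), 8.32425594329834)
```

View pics/s1.png

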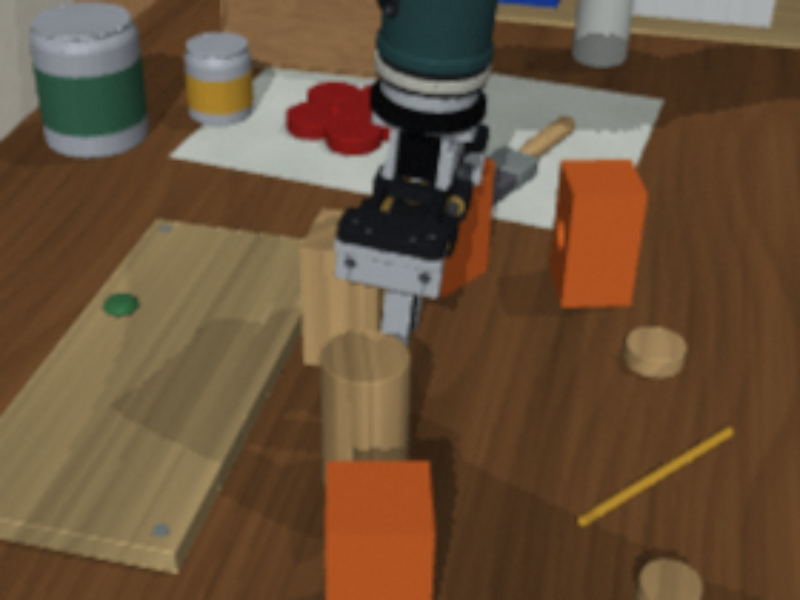

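The side view shows the block upright at (335,290), about 10 mm short of the edge, with the fingers behind it and the billet untouched. I'll press on gently.

>>> drive_tool --pt "-0.08 0 0.006 0 0 0" --pt "-0.08 0 0.006 0 0 0" --pt "-0.08 0 0.006 0 0 0"

```text
time: 4.82
tool_pos: [0.5019, -0.0628, 0.0125]
ee_rot: [3.141, 0.08, 3.138]
wrist_force: [-0.4, 0.0, 0.7]
width: 0.0255
finger_force: 0.7
```

>>> drive_tool --pt "-0.05 0 0.004 0 0 0" --pt "-0.05 0 0.004 0 0 0"

```text
time: 5.08
tool_pos: [0.5059, -0.0629, 0.0125]
ee_rot: [3.141, 0.08, 3.138]
wrist_force: [-0.9, 0.6, -0.3]
width: 0.0253
finger_force: 0.6
```

>>> drive_tool --pt "-0.05 0 0.004 0 0 0" --pt "-0.05 0 0.004 0 0 0"

```text
time: 5.32
tool_pos: [0.5065, -0.0628, 0.0124]
ee_rot: [3.141, 0.072, 3.138]
wrist_force: [-13.6, 0.0, 12.3]
width: 0.0255
finger_force: 7.0
```

>>> drive_tool --pt "-0.05 0 0.004 0 0 0" --pt "0 0 0 0 0 0"

```text
time: 5.58
tool_pos: [0.5065, -0.0628, 0.0124]
ee_rot: [3.141, 0.067, 3.138]
wrist_force: [-16.5, 0.3, 12.9]
width: 0.0254
finger_force: 8.4
```

>>> drive_tool --pt "0.2 0 0 0 0 0" --pt "0.3 0 -0.04 0 0 0" --pt "-0.08 0 -0.97 0 0 0" --pt "-0.08 0 -0.97 0 0 0" --pt "0 0 0 0 0 0" --pt "0 0 0 0 0 0"

```text
time: 6.32
tool_pos: [0.4915, -0.0627, 0.0897]
ee_rot: [3.141, 0.08, 3.138]
wrist_force: [0.2, -0.5, 0.0]
width: 0.0256
finger_force: 0.0
```

```bash
python3 - <<'E'
from h import *
s=snapshot("side");W=world(s);cv2.imwrite("pics/s2.png",cv2.resize(s["image"][100:250,180:380],(800,600),interpolation=cv2.INTER_CUBIC))
S=W[110:260,180:330].reshape(-1,3);S=S[(S[:,0]>.49)&(S[:,0]<.6)]
T=S[(S[:,2]>.097)&(S[:,2]<.105)&(S[:,1]<-.02)&(S[:,1]>-.11)]
print(len(T), cv2.minAreaRect((T[:,:2]*1000).astype(np.float32)), T.min(0),T.max(0))
# +y side face: fit line in xy
F=S[(S[:,2]>.03)&(S[:,2]<.09)&(S[:,1]>-.045)&(S[:,1]<-.02)]
p=np.polyfit(F[:,0],F[:,1],1) if len(F)>5 else None; print(len(F),p,F.min(0),F.max(0))
o=get_obs();print(o["tool_pos"],o["wrist_force"])
E
```

```text
401 ((530.0701904296875, -60.06398010253906), (79.22167205810547, 57.70013427734375), 0.6023086905479431) [ 0.49020337 -0.08863049  0.09701635] [ 0.56967003 -0.03109829  0.10474951]
676 [ 0.0243444  -0.04647296] [ 0.51398443 -0.04459817  0.03011498] [ 0.56995929 -0.02958947  0.08979279]
[ 0.49093673 -0.06256188  0.08890726] [-0.54381966 -0.78915752 -0.6610549 ]
```

View pics/s2.png

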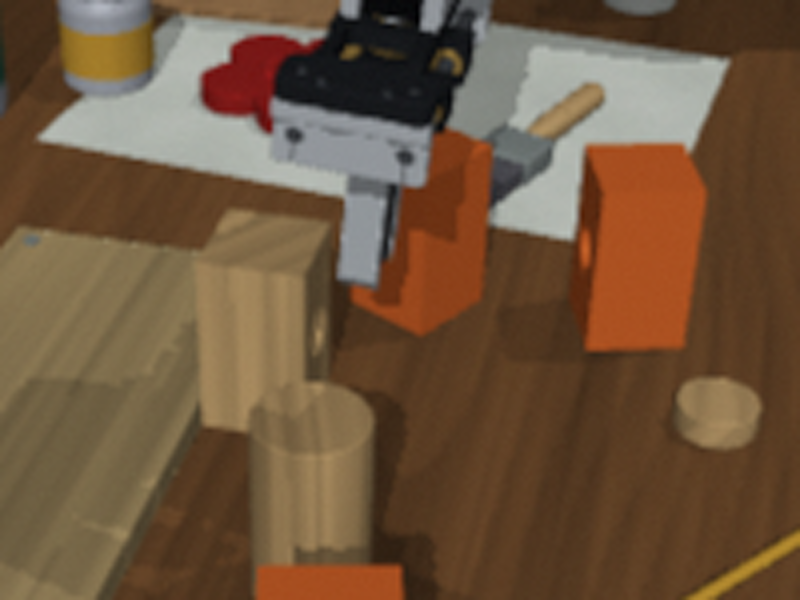

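The side view shows the block upright, its front face at x = 0.570 along the edge and within about 1° of square. The billet is untouched. Now I'll tip it with a high push.

>>> drive_tool --pt "-0.25 0.04 0.02 0 0 0" --pt "-0.25 0 -0.03 0 0 0" --pt "-0.26 0 -0.08 0 0 0" --pt "-0.26 0 -0.08 0 0 0" --pt "-0.26 0 -0.08 0 0 0"

```text
time: 7.0
tool_pos: [0.5432, -0.0615, 0.1048]
ee_rot: [3.142, 0.081, 3.138]
wrist_force: [-0.6, 0.3, -0.1]
width: 0.0257
finger_force: 0.1
```

>>> drive_tool --pt "-0.26 0 -0.05 0 0 0" --pt "-0.25 0 0.0 0 0 0"

```text
time: 7.25
tool_pos: [0.5633, -0.0616, 0.1085]
ee_rot: [-3.142, 0.081, 3.138]
wrist_force: [-0.8, 0.3, 0.5]
width: 0.0256
finger_force: 0.0
```

```bash
python3 - <<'E'
from h import *
s=snapshot("side");W=world(s);cv2.imwrite("pics/s3.png",cv2.resize(s["image"][100:250,180:380],(800,600),interpolation=cv2.INTER_CUBIC))
E
```

```text
(no output)
```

View pics/s3.png

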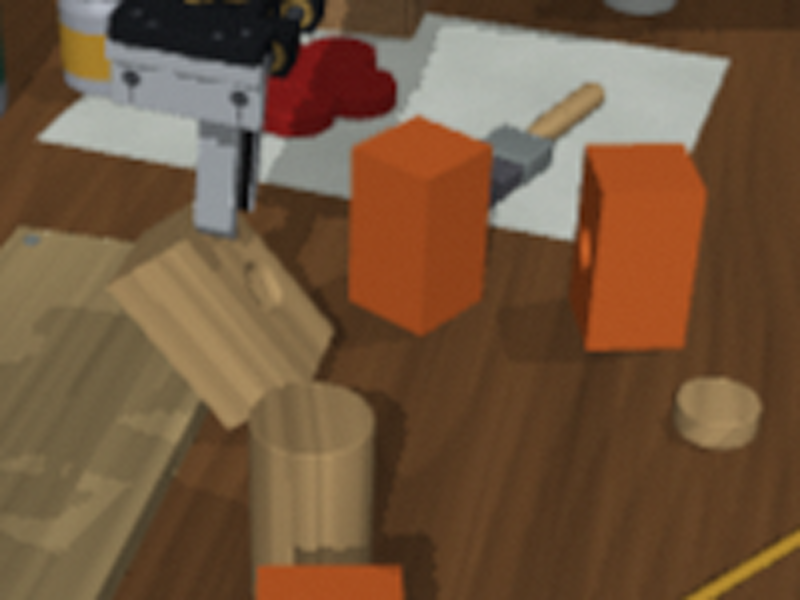

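The block leans about 45° over the edge with its foot sliding back, as expected. I'll follow through.

>>> drive_tool --pt "-0.25 0 0.1 0 0 0" --pt "-0.25 0 0.15 0 0 0" --pt "-0.25 0 0.2 0 0 0" --pt "-0.25 0 0.2 0 0 0" --pt "0 0 0 0 0 0"

```text
time: 7.92
tool_pos: [0.6043, -0.0615, 0.0839]
ee_rot: [3.141, 0.078, 3.138]
wrist_force: [-0.6, 0.3, -0.4]
width: 0.0256
finger_force: 0.0
```

```bash
python3 - <<'E'
from h import *
s=snapshot("side");W=world(s);cv2.imwrite("pics/s4.png",cv2.resize(s["image"][100:250,180:380],(800,600),interpolation=cv2.INTER_CUBIC))
E
```

```text
(no output)
```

View pics/s4.png

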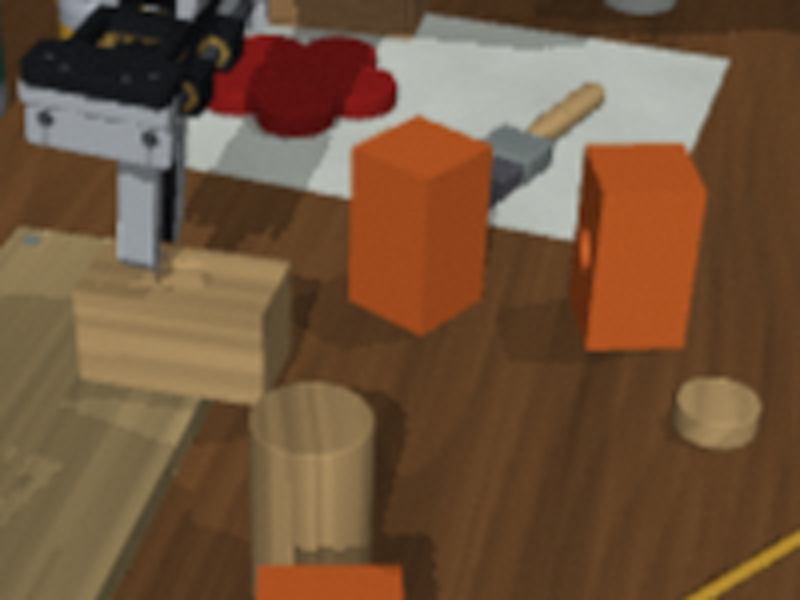

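It lies flat with the socket up, but its foot overhangs by about 30 mm. I'll lift, retreat behind the foot and measure.

>>> drive_tool --pt "0 0 -0.8 0 0 0" --pt "0.8 0 -0.1 0 0 0" --pt "0.8 0 0 0 0 0" --pt "0.8 0 0 0 0 0" --pt "0.8 0 0 0 0 0" --pt "0.8 0 0 0 0 0" --pt "0 0 0 0 0 0"

```text
time: 8.85
tool_pos: [0.4405, -0.0609, 0.1087]
ee_rot: [-3.141, 0.081, 3.137]
wrist_force: [0.3, 0.2, 0.3]
width: 0.0254
finger_force: 0.0
```

```bash
python3 - <<'E'
from h import *
for n in("top","side"):
    s=snapshot(n);W=world(s);S=W.reshape(-1,3)
    S=S[(S[:,0]>.52)&(S[:,0]<.69)&(S[:,1]>-.12)&(S[:,1]<0)&(S[:,2]>.066)&(S[:,2]<.08)]
    print(n,len(S),np.median(S[:,2]) , cv2.minAreaRect((S[:,:2]*1000).astype(np.float32)),S.min(0),S.max(0))
print(get_obs()["tool_pos"])
E
```

```text
top 1932 0.07390712404511512 ((587.3601684570312, -60.483829498291016), (54.67742156982422, 100.0271224975586), 89.7468032836914) [ 0.53726709 -0.08803383  0.06609582] [ 0.63731163 -0.03298927  0.07750857]
side 754 0.07096928084825127 ((585.87744140625, -59.796630859375), (61.26865768432617, 100.47603607177734), 89.9638442993164) [ 0.53563233 -0.09042736  0.06609339] [ 0.63611155 -0.02914567  0.07375389]
[ 0.44264763 -0.06120014  0.10928886]
```

The block lies at yaw -0.25°, the same as the edge, with 33 mm of overhang. I'll push the foot forward about 15 mm with both fingers, low down.

>>> drive_tool --pt "0.08 0 0.98 0 0 0" --pt "0.08 0 0.98 0 0 0" --pt "-0.5 0 0.04 0 0 0" --pt "-0.5 0 0.04 0 0 0" --pt "-0.5 0 0.04 0 0 0" --pt "-0.4 0 0.032 0 0 0" --pt "0 0 0 0 0 0"

```text
time: 9.82
tool_pos: [0.5194, -0.0614, 0.0298]
ee_rot: [3.142, 0.08, 3.138]
wrist_force: [-0.8, -1.2, 1.4]
width: 0.0258
finger_force: 0.0
```

>>> drive_tool --pt "-0.15 0 0.012 0 0 0" --pt "-0.15 0 0.012 0 0 0" --pt "-0.15 0 0.012 0 0 0" --pt "-0.1 0 0.008 0 0 0" --pt "0 0 0 0 0 0"

```text
time: 10.45
tool_pos: [0.5406, -0.0614, 0.0299]
ee_rot: [3.142, 0.081, 3.138]
wrist_force: [-0.1, -0.8, -0.7]
width: 0.0254
finger_force: 0.0
```

Three more millimetres, then back away and check.

>>> drive_tool --pt "-0.07 0 0.006 0 0 0" --pt "0 0 0 0 0 0" --pt "0.5 0 -0.04 0 0 0" --pt "0.8 0 -0.06 0 0 0" --pt "0.8 0 -0.06 0 0 0" --pt "0 0 -1 0 0 0" --pt "0 0 -1 0 0 0" --pt "0 0 -1 0 0 0" --pt "0 0 0 0 0 0"

```text
time: 11.58
tool_pos: [0.4518, -0.0618, 0.1535]
ee_rot: [-3.139, 0.09, 3.138]
wrist_force: [-0.0, 0.9, -0.3]
width: 0.0255
finger_force: 0.0
```

```bash
python3 - <<'E'
from h import *
for n in("top","side"):
    s=snapshot(n);W=world(s);S=W.reshape(-1,3)
    if n=="top": cv2.imwrite("pics/t5.png",s["image"])
    B=S[(S[:,0]>.52)&(S[:,0]<.69)&(S[:,1]>-.12)&(S[:,1]<0)&(S[:,2]>.066)&(S[:,2]<.08)]
    print(n,len(B),np.median(B[:,2]), cv2.minAreaRect((B[:,:2]*1000).astype(np.float32)))
    C=S[(abs(S[:,0]-.485)<.05)&(abs(S[:,1]-.077)<.05)&(S[:,2]>.09)&(S[:,2]<.11)]
    print("billet",len(C),cv2.minAreaRect((C[:,:2]*1000).astype(np.float32)) if len(C) else 0)
print(get_obs()["tool_pos"])
E
```

```text
top 1933 0.07396809963440974 ((602.7957763671875, -60.63349914550781), (54.81605529785156, 100.21635437011719), 89.75927734375)
billet 919 ((484.8309631347656, 76.95263671875), (53.923667907714844, 53.01344299316406), 45.223365783691406)
side 748 0.07092532181960683 ((601.3077392578125, -59.922401428222656), (100.20353698730469, 58.21307373046875), 0.15961763262748718)
billet 575 ((483.2377624511719, 78.39246368408203), (51.738468170166016, 55.91082763671875), 15.240540504455566)
[ 0.44928049 -0.06107014  0.14899806]
```

View pics/t5.png

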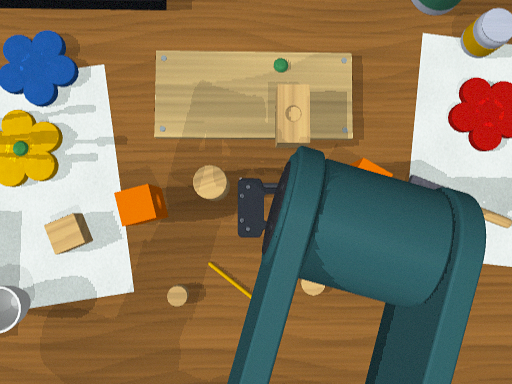

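The block lies flat at (293,112) with its socket up and its yaw matching the edge. Its foot is at x = 552.7, an 18 mm overhang. The billet at (210,182) hasn't moved and the arm is clear, so I'm handing in.

```bash
python3 -c "
from bench import close_job
print(close_job())"
```

```text
the job is handed in; nothing more can be done
None
```

The job is handed in: the block was slid upright and square to the edge, then tipped to lie flat and square on the board, socket up, with an 18 mm overhang (I pushed its foot about 15 mm further on after tipping, as it first lay 33 mm over), and the billet still stands where it was.

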